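# Unlock the stockroom lockbox

## Task

Open the code lock of the grey lockbox: roll its three thumbwheels so that they read 5, 2, 4 from left to right as seen from the robot, each figure squarely at the top, and then slide the catch all the way open to the left. Roll the wheels with light finger pressure, since they are brittle plastic on loose axles, push the catch gently, and leave the bottles, boxes and other things standing where they are.

Things in the scene. Friction and masses are not known exactly. Their poses are not given: they have to be found in the camera images.
- case: Grey steel lockbox fixed to the bench, 240 (its x) x 300 (its y) x 85 mm high; origin under its centre. Its -x side faces the robot, +y is left seen from the robot. In its flat lid: three black thumbwheels in a row along y at x = -50 mm (y = +45, 0, -45 mm), and a sliding catch at x = +55 mm.
- wheel_left (a joint): Angle in rad of the left thumbwheel. Its white figures 0 to 7 are 0.785 rad apart; figure n is uppermost, between the two reading marks, at n x 0.785. Grows as the wheel's top rolls away from the robot (case +x). Stops at -0.25 and 5.75, short of a full turn. Stays where left.
- wheel_left_top (a point): Nominal top of the left wheel's rim (fixed to the case, 97 mm above the bench). The true top is up to 2.5 mm higher or lower, different for each wheel: feel for it. Wheel: smooth black plastic disc, 48 mm in diameter, 14 mm wide, axle along case y, upper 12 mm standing out of the lid. Press on the rim and stroke along case x to roll it by friction: 24 mm of stroke turns it 1 rad if nothing slips.
- wheel_mid (a joint): Angle in rad of the mid thumbwheel. Its white figures 0 to 7 are 0.785 rad apart; figure n is uppermost, between the two reading marks, at n x 0.785. Grows as the wheel's top rolls away from the robot (case +x). Stops at -0.25 and 5.75, short of a full turn. Stays where left.
- wheel_mid_top (a point): Nominal top of the mid wheel's rim (fixed to the case, 97 mm above the bench). The true top is up to 2.5 mm higher or lower, different for each wheel: feel for it. Same wheel as the left one. All three take about 1.5 N along the rim to turn: press with about 5 to 12 N; more than 20 N breaks a wheel.
- wheel_right (a joint): Angle in rad of the right thumbwheel. Its white figures 0 to 7 are 0.785 rad apart; figure n is uppermost, between the two reading marks, at n x 0.785. Grows as the wheel's top rolls away from the robot (case +x). Stops at -0.25 and 5.75, short of a full turn. Stays where left.
- wheel_right_top (a point): Nominal top of the right wheel's rim (fixed to the case, 97 mm above the bench). The true top is up to 2.5 mm higher or lower, different for each wheel: feel for it. Same wheel as the left one.
- catch (a joint): Travel of the catch in m: 0 shut, 0.024 fully open (end stop). It slides towards case +y, takes about 3 N, and stays where it is left. Fins on it enter notches in the wheels, so it stops after 2 to 4 mm unless all three wheels are on their code figure.
- catch_tab (a point): Centre of the top of the catch's upright steel tab, 26 mm (case x) x 12 mm (case y), its top 24 mm above the lid, standing on a low foot 30 x 26 mm, 6 mm high; moves with the catch. Room on its -y side to push it from there with a fingertip; keep the push under 25 N.
- dropper_a: Small white dropper bottle with a green cap, 28 mm across, 55 mm high, upright on the far left corner of the case lid; origin under its centre
- carton_small: Small brown carton 50 x 35 x 30 mm high, on the far right corner of the case lid; origin under its centre
- dropper_b: White dropper bottle with a green cap, 36 mm across, 70 mm high, upright on the bench just left of the case; origin under its centre
- tape_roll: Empty cardboard roll, 90 mm across, 45 mm high, standing flat on the bench just right of the case; origin under its centre
- carton_black: Black carton 120 x 90 x 50 mm high on the bench at the left; origin under its centre
- jar: Jar with a lid, 64 mm across, 80 mm high, on the bench at the right; origin under its centre
- driver: Screwdriver, 200 mm long, lying on the bench at the left

How it is judged (in metres and radians):
On the way, in this order (a step that is already met when the one before it is completed fails the run):
1. the three wheels read 5, 2, 4 while the catch is still shut (value of joint wheel_left between 3.727 and 4.127 rad and value of joint wheel_mid between 1.371 and 1.771 rad and value of joint wheel_right between 2.942 and 3.342 rad and value of joint catch below 0.006 m), for 0.2 s.
2. the catch is slid fully open (value of joint catch above 0.021 m), for 0.1 s.
At the end, for the whole second after the job is handed in: The wheels stand at 5, 2 and 4 (left to right), each within 0.2 rad of its figure, and the catch is open by more than 21 of its 24 mm (value of joint wheel_left between 3.727 and 4.127 rad and value of joint wheel_mid between 1.371 and 1.771 rad and value of joint wheel_right between 2.942 and 3.342 rad and value of joint catch above 0.021 m); the robot touches nothing.
It fails at once if a thumbwheel is pressed with more than 20 N (contact force between the fingers and wheel_left above 20 N or contact force between the fingers and wheel_mid above 20 N or contact force between the fingers and wheel_right above 20 N).
It fails at once if the catch is pushed with more than 25 N (contact force between the fingers and catch above 25 N).
It fails at once if a bystander is moved by more than 30 mm (distance of any of dropper_a, carton_small, dropper_b, tape_roll, carton_black, jar, driver from where it was at the start of the episode above 0.03 m).
It fails at once if a bottle or the jar is knocked over (angle between any of dropper_a, dropper_b, jar's own z axis and vertical above 0.6 rad).
It also fails if it takes over 70 s, if anything falls off the work surface, if the arm or the gripper's body presses on something with over 40 N, if the wrist force passes 120 N, or if a joint passes its speed limit or range.

## Robot

A 6-joint arm with a two-finger parallel gripper is mounted at the origin on the work surface. World frame = base frame: x ahead of the robot, y to its left, z up, the work surface at z = 0. Lengths are in m, angles in degrees, forces in N, time in s.
With the tool pointing down it reaches from about 0.3 to 0.75 m from the base axis. Payload 8.5 kg.
Tool frame: the origin (TCP) lies on the centre line of the jaws, within the pads' length; the fingertips stand 19 mm ahead of it and the grasp point (between the pads) is the TCP (env.tcp_to_tips is the z of the fingertips in the tool frame, in m); z points along the fingers, y is the line along which they close (so a half turn about z gives the same grasp; the last joint's range is limited). The gripper opens to 85 mm and grips with 20 to 120 N. Pads are 22 mm wide; open, the fingers measure 114 mm over their backs; the gripper's body (76 mm by 85 mm) begins 54 mm behind the grasp point. The pads swing forward as they close: fully open they stand 13 mm farther back than shut.
Start: joints at [53.268, 21.807, 74.336, -0, 83.858, -12.336], TCP at [0.227, 0.501, 0.25] pointing down, gripper open.
Joint ranges: [-178.18, 178.18], [-50.72, 133.34], [12.68, 142.11], [-81.47, 261.47], [9.98, 163.14], [-165.26, 165.26]. Speed limits (degrees/s): [136.94, 136.94, 180, 180, 180, 180].

## Interface

Orientations are given as a 3x3 rotation matrix whose columns are the frame's x, y, z axes.
In Python, from rig import env gives the robot as it stands.
- The arm moves only by the tool servo_tool, never from a script. Its argument "steps" is a list of rows, each an object of numbers: "tx", "ty", "tz": the shift along the world's x, y, z in cm; "yaw": the turn about the world's z in degrees; "claw": the finger opening in cm, from 0 to 8.54. In form: [{"tx": .., "ty": .., "tz": .., "yaw": .., "claw": ..}, ...]. A call has 1 to 20 rows; each row shifts and turns the commanded pose from where the row before left it; what a row does not reach is not made up. A row lasts 1/10 s, in which the tool goes at most 50 mm and 8.59 degrees, less where a joint would pass 70% of its speed; a pose out of reach is approached as far as the arm can. A call with a gripper value outside its range is refused whole. The fingers move at their own pace and stop on an object; "newtons" is the grip in N (left out, the last holds). Time passes only in rows, so rows that do not move let the fingers close. It gives the time, the measured TCP pose, the force, the opening and the grip force at its end, in the units of the state.
- env.observe(): the state, without advancing time (a new reading comes with each control period).
- env.get_image(name): name is "scene" or "top" or "wrist"; returns (picture, depth): 480x640x3 uint8, red, green, blue; 480x640 float32, m along the optical axis (not along the pixel's ray), 0 where there is no reading.
- env.camera_model(name): a dict with "fovy" (degrees; the focal length in pixels is half the picture's height over the tangent of half this angle, whatever the lens; pixels are square), "cx", "cy" (the principal point, pixels), "T" (4x4, takes a point from camera to world coordinates). Camera axes: x right, y down, z forward; pixel columns grow to the right and rows downward; lengths in m; the calibration is good to about 2 mm. The wrist camera is an equidistant fisheye: a pixel r from the principal point sees the ray r / f radians off the axis. A picture is of the moment at which its call begins: read the wrist's pose just before it. camera_model takes no time and is no camera call; for the wrist camera it gives the pose at the moment of the call.
- env.close_job(): hands the job in; it is judged then, once.
The state is a dict: "time_s": time; "q": joint angles; "qvel": joint speeds; "joint_efforts": joint torques, N m; "position": TCP position; "tool_rot": TCP orientation; "ft_force": force on the tool from outside, world axes, zero at the start; "wrist_torque": the same for the moment, N m; "grip_width": finger opening in m; "gripper_force": force on a finger pad.
Only numpy, scipy, OpenCV 4.12 (cv2) and the standard library are available. Lean on these libraries where they do the work, as an engineer would, in place of code of your own. Each camera call takes 0.05 s, during which the arm holds its last target. There are 200 camera calls.

## Working session

There is one attempt and no reset: what is moved stays moved. The work goes in short steps, Python scripts to look and compute and a tool call to move; the robot and the scene stay as the last step left them, time stands still between calls to the robot, and variables do not carry over. Pictures are saved under pics/ and viewed, at most 10 in all, crops included, and the job is handed in when it is done.

Besides the shell and the picture viewer there is one more tool, called after "Emit:" as name(argument=value, ...), one argument or row to a line, values as JSON. servo_tool: Moves the arm, as the interface text tells. Its arguments: {"type":"object","properties":{"steps":{"type":"array"},"newtons":{"type":"number"}},"required":["steps"]}

```bash
mkdir -p pics; ls
python3 - <<'E'
from rig import env
import cv2,numpy as np
a,d=env.get_image("top"); b,d2=env.get_image("scene")
np.savez("/tmp/i.npz",a=a,d=d,b=b,d2=d2)
cv2.imwrite("pics/top.png",a[:,:,::-1]); cv2.imwrite("pics/scene.png",b[:,:,::-1])
print(env.camera_model("top"),env.camera_model("scene"),env.observe(),env.tcp_to_tips)
E
```

```text
pics
{'fovy': 48.54598429334773, 'cx': 315.1114675536122, 'cy': 236.3500882707183, 'T': array([[-0.01394516, -0.99614577,  0.08659754,  0.41562288],
       [-0.99974459,  0.01543097,  0.01651199, -0.01662759],
       [-0.01778464, -0.08634516, -0.99610653,  1.54948142],
       [ 0.        ,  0.        ,  0.        ,  1.        ]])} {'fovy': 45.69527562040405, 'cx': 315.61672675904913, 'cy': 235.35161468546346, 'T': array([[-0.78610092,  0.45967561, -0.41321142,  1.07567689],
       [ 0.6179578 ,  0.57023922, -0.54125353,  0.70474927],
       [-0.01317169, -0.68082712, -0.7323257 ,  1.03718705],
       [ 0.        ,  0.        ,  0.        ,  1.        ]])} {'time_s': 0.1, 'q': array([ 5.32667979e+01,  2.18374661e+01,  7.43757014e+01, -4.27425932e-04,
        8.38582361e+01, -1.23357807e+01]), 'qvel': array([-0.07531154,  0.00791997, -0.26739508, -0.11972326,  0.01973057,
       -0.02719459]), 'joint_efforts': array([ 3.33157994e-03, -4.49224269e+01, -2.31658351e+01, -2.51606234e-04,
        3.67835673e-03, -7.26579901e-05]), 'position': array([0.22705696, 0.50070805, 0.24979808]), 'tool_rot': array([[-9.10702488e-01,  4.13062262e-01, -7.39410546e-04],
       [ 4.13062843e-01,  9.10701972e-01, -1.00319802e-03],
       [ 2.58999398e-04, -1.21903796e-03, -9.99999223e-01]]), 'ft_force': array([ 0.49531274,  0.26722142, -0.42015241]), 'wrist_torque': array([0.00083426, 0.00192452, 0.03645387]), 'gripper_force': 0.0, 'grip_width': 0.08541662732135825} 0.019
```

View pics/top.png

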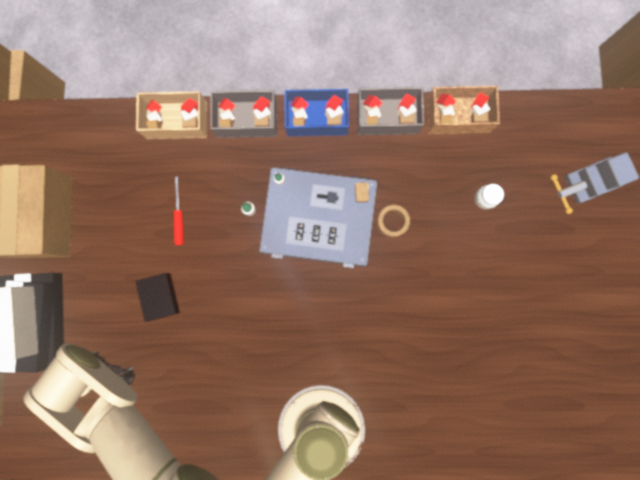

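View pics/scene.png

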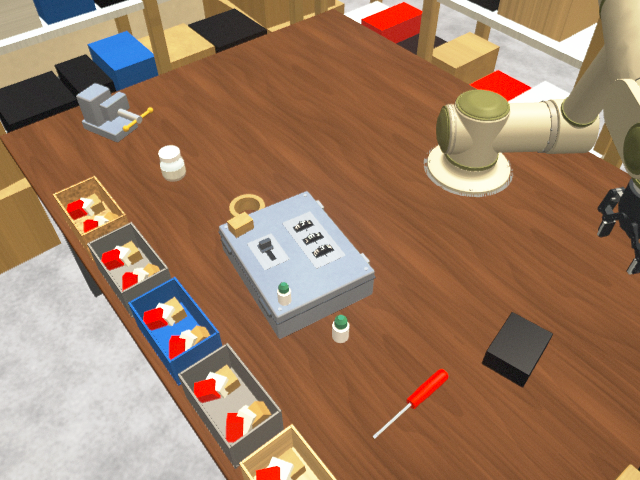

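The top picture shows the lockbox lid at about (261..377, 168..265) px, slightly turned, with wheels near (300..332, 232) and the catch at (327,197). In the scene view the arm is clear at the left, and the droppers stand at the lid's far left corner and beside the box.

```bash
cat > h.py <<'E'
import numpy as np, cv2
def ray(m,u,v,fish=False):
    f=240/np.tan(np.radians(m["fovy"]/2)); x=(u-m["cx"])/f; y=(v-m["cy"])/f
    if fish:
        r=np.hypot(x,y); s=np.sin(r)/r if r>1e-9 else 1; d=np.array([x*s,y*s,np.cos(r)])
    else: d=np.array([x,y,1.])
    T=m["T"]; return T[:3,3],T[:3,:3]@d
def onplane(m,u,v,z,fish=False):
    o,d=ray(m,u,v,fish); return o+d*(z-o[2])/d[2]
def project(m,P,fish=True):
    f=240/np.tan(np.radians(m["fovy"]/2)); T=m["T"]; p=T[:3,:3].T@(np.asarray(P)-T[:3,3])
    if fish:
        r=np.hypot(p[0],p[1]); t=np.arctan2(r,p[2]); return m["cx"]+f*t*p[0]/r, m["cy"]+f*t*p[1]/r
    return m["cx"]+f*p[0]/p[2], m["cy"]+f*p[1]/p[2]
E
python3 - <<'E'
from rig import env
from h import *
i=np.load("/tmp/i.npz"); a=i["a"].astype(int); d=i["d"]
m=env.camera_model("top")
mask=((a[:,:,2]>a[:,:,0]+5)&(a[:,:,2]>110)).astype(np.uint8)
mask[:140]=0;mask[290:]=0;mask[:,:240]=0;mask[:,400:]=0
mask=cv2.morphologyEx(mask,cv2.MORPH_CLOSE,np.ones((5,5)))
c=max(cv2.findContours(mask,0,2)[0],key=cv2.contourArea)
P=np.array([onplane(m,u,v,.085)[:2] for u,v in c[:,0]]).astype(np.float32)
print(cv2.minAreaRect(P), cv2.boxPoints(cv2.minAreaRect(P)), cv2.minAreaRect(c))
print(onplane(m,316,233.5,.097),onplane(m,327,197,.1))
print("lid depth z",(m["T"]@np.r_[(285-m["cx"])/487*0,0,d[215,285],1])[2],d[215,285])
E
```

```text
((0.5962346792221069, -0.0008831322193145752), (0.2946009635925293, 0.24621297419071198), 81.56314849853516) [[ 0.4528486  -0.12852745]
 [ 0.6963971  -0.16465165]
 [ 0.73962075  0.12676118]
 [ 0.49607223  0.16288538]] ((318.00067138671875, 217.55007934570312), (106.43814849853516, 88.45757293701172), 7.326406955718994)
[0.54969877 0.00490458 0.097     ] [ 0.64976377 -0.02681852  0.1       ]
lid depth z 0.07891545421761026 1.476314
```

Emit:
servo_tool(
  steps=[
    {"tx": 2.1,"ty": -3.3,"yaw": -4.9,"claw": 0},
    {"tx": 2.1,"ty": -3.3,"yaw": -4.9},
    {"tx": 2.1,"ty": -3.3,"yaw": -4.9},
    {"tx": 2.1,"ty": -3.3,"yaw": -4.9},
    {"tx": 2.1,"ty": -3.3,"yaw": -4.9},
    {"tx": 2.1,"ty": -3.3,"yaw": -4.9},
    {"tx": 2.1,"ty": -3.3,"yaw": -4.9},
    {"tx": 2.1,"ty": -3.3,"yaw": -4.9},
    {"tx": 2.1,"ty": -3.3,"yaw": -4.9},
    {"tx": 2.1,"ty": -3.3,"yaw": -4.9},
    {"tx": 2.1,"ty": -3.3,"yaw": -4.9},
    {"tx": 2.1,"ty": -3.3,"yaw": -4.9},
    {"tx": 2.1,"ty": -3.3,"yaw": -4.9},
    {"tx": 2.1,"ty": -3.3,"yaw": -4.9},
    {"tx": 2.1,"ty": -3.3,"yaw": -4.9},
    {"tx": 0},
    {"tx": 0},
  ],
  newtons=20,
)

```text
invalid input at $.steps[0]: expected keys tx, ty, tz, yaw, claw
```

Run:
```python
from rig import env
from h import *
s=env.observe(); print(s["time_s"],s["position"],s["tool_rot"].round(3),s["q"].round(1),s["ft_force"],s["grip_width"])
m=env.camera_model("wrist");print(m)
w,d=env.get_image("wrist"); np.save("/tmp/w1.npy",w)
cv2.imwrite("pics/w1.png",w[:,:,::-1])
```

```text
0.1 [0.22705696 0.50070805 0.24979808] [[-0.911  0.413 -0.001]
 [ 0.413  0.911 -0.001]
 [ 0.    -0.001 -1.   ]] [ 53.3  21.8  74.4  -0.   83.9 -12.3] [ 0.49531274  0.26722142 -0.42015241] 0.08541662732135825
{'fovy': 65.70646984690485, 'cx': 315.8225408773083, 'cy': 243.01009919940245, 'T': array([[ 4.12962351e-01,  8.60264054e-01,  2.99011461e-01,
         1.49921592e-01],
       [ 9.10748084e-01, -3.90015444e-01, -1.35741962e-01,
         5.35751803e-01],
       [-1.54842982e-04,  3.28380435e-01, -9.44545534e-01,
         3.74687164e-01],
       [ 0.00000000e+00,  0.00000000e+00,  0.00000000e+00,
         1.00000000e+00]])}
```

View pics/w1.png

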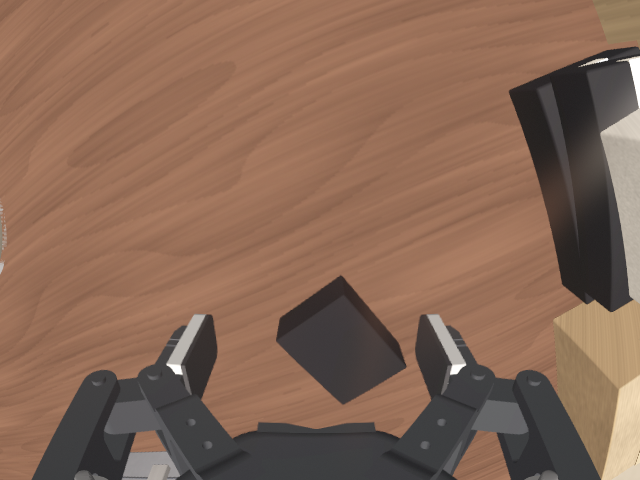

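The wrist picture shows the open fingers at the bottom over the bench and black carton; no move was made, as every key is required in a row.

Emit:
servo_tool(
  steps=[
    {"tx": 2.1,"ty": -3.3,"tz": 0,"yaw": -4.9,"claw": 0},
    {"tx": 2.1,"ty": -3.3,"tz": 0,"yaw": -4.9,"claw": 0},
    {"tx": 2.1,"ty": -3.3,"tz": 0,"yaw": -4.9,"claw": 0},
    {"tx": 2.1,"ty": -3.3,"tz": 0,"yaw": -4.9,"claw": 0},
    {"tx": 2.1,"ty": -3.3,"tz": 0,"yaw": -4.9,"claw": 0},
    {"tx": 2.1,"ty": -3.3,"tz": 0,"yaw": -4.9,"claw": 0},
    {"tx": 2.1,"ty": -3.3,"tz": 0,"yaw": -4.9,"claw": 0},
    {"tx": 2.1,"ty": -3.3,"tz": 0,"yaw": -4.9,"claw": 0},
    {"tx": 2.1,"ty": -3.3,"tz": 0,"yaw": -4.9,"claw": 0},
    {"tx": 2.1,"ty": -3.3,"tz": 0,"yaw": -4.9,"claw": 0},
    {"tx": 2.1,"ty": -3.3,"tz": 0,"yaw": -4.9,"claw": 0},
    {"tx": 2.1,"ty": -3.3,"tz": 0,"yaw": -4.9,"claw": 0},
    {"tx": 2.1,"ty": -3.3,"tz": 0,"yaw": -4.9,"claw": 0},
    {"tx": 2.1,"ty": -3.3,"tz": 0,"yaw": -4.9,"claw": 0},
    {"tx": 2.1,"ty": -3.3,"tz": 0,"yaw": -4.9,"claw": 0},
    {"tx": 0,"ty": -4,"tz": 0,"yaw": 0,"claw": 0},
    {"tx": 0,"ty": -4,"tz": 0,"yaw": 0,"claw": 0},
    {"tx": 0,"ty": 0,"tz": 0,"yaw": 0,"claw": 0},
  ],
  newtons=20,
)

```text
time_s: 1.95
position: [0.5422, -0.0781, 0.2497]
tool_rot: [[0.142, 0.99, -0.001], [0.99, -0.142, -0.001], [-0.001, -0.001, -1.0]]
ft_force: [0.3, 0.5, 0.4]
grip_width: 0.0004
gripper_force: 0.0
```

Run:
```python
from rig import env
from h import *
s=env.observe(); print(s["time_s"],s["position"],s["tool_rot"].round(3),s["q"].round(1),s["ft_force"],s["grip_width"])
m=env.camera_model("wrist");print(m["T"])
w,d=env.get_image("wrist"); np.savez("/tmp/w1.npz",w=w,T=m["T"])
cv2.imwrite("pics/w2.png",w[:,:,::-1])
```

```text
1.95 [ 0.54217844 -0.07814207  0.24965573] [[ 0.142  0.99  -0.001]
 [ 0.99  -0.142 -0.001]
 [-0.001 -0.001 -1.   ]] [-20.6  21.6  74.7  -0.1  83.7 -12.4] [0.31224805 0.53175795 0.44088735] 0.0004025588245754909
[[ 9.89878648e-01 -1.33777725e-01 -4.73685825e-02  5.54512358e-01]
 [-1.41914188e-01 -9.34956648e-01 -3.25140631e-01  5.87075284e-03]
 [-7.90997030e-04  3.28572043e-01 -9.44478580e-01  3.74478260e-01]
 [ 0.00000000e+00  0.00000000e+00  0.00000000e+00  1.00000000e+00]]
```

View pics/w2.png

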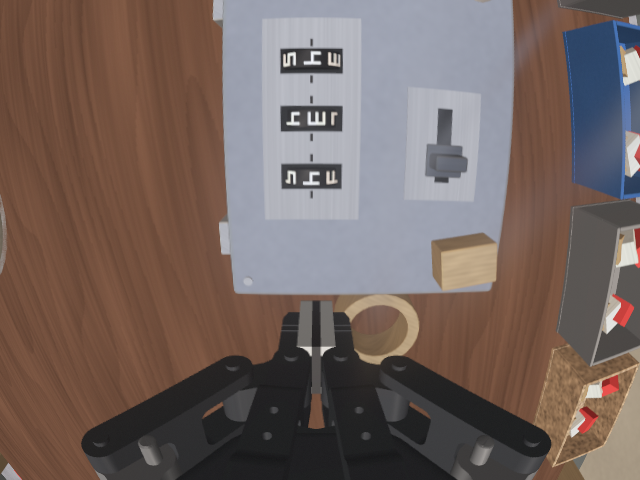

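The wrist view, with image up = case +y and right = case +x, shows wheels at about (311,60), (311,118) and (311,177) with reading marks at x≈311, and the catch tab at (450,163). I enlarge the wheels, turned to be seen from the robot.

Run:
```python
from rig import env
from h import *
z=np.load("/tmp/w1.npz"); w=z["w"]; m=env.camera_model("wrist")
c=cv2.rotate(w[30:205,265:360],cv2.ROTATE_90_COUNTERCLOCKWISE)
cv2.imwrite("pics/w3.png",cv2.resize(c,None,fx=4.4,fy=4.4,interpolation=cv2.INTER_CUBIC)[:,:,::-1])
g=w.astype(int).sum(2)
for v0 in (60,118,177):
    sub=(g[v0-16:v0+17,275:350]<150).astype(np.uint8)
    sub=cv2.morphologyEx(sub,cv2.MORPH_CLOSE,np.ones((9,9)))
    cc=max(cv2.findContours(sub,0,2)[0],key=cv2.contourArea); x,y,ww,hh=cv2.boundingRect(cc)
    u=275+x+ww/2-.5; v=v0-16+y+hh/2-.5
    print(u,v,ww,hh,onplane(m,u,v,.09,True), onplane(m,275+x,v,.085,True),onplane(m,275+x+ww,v,.085,True))
hsv=w.astype(int); 
print("tab",onplane(m,447,163,.109,True), onplane(m,430,163,.109,True), onplane(m,467,163,.109,True))
```

```text
311.0 59.5 55 20 [0.5569202  0.05395807 0.09      ] [0.53669698 0.05798639 0.085     ] [0.57802201 0.05194829 0.085     ]Traceback (most recent call last):
  File "<stdin>", line 10, in <module>
ValueError: max() iterable argument is empty
```

View pics/w3.png

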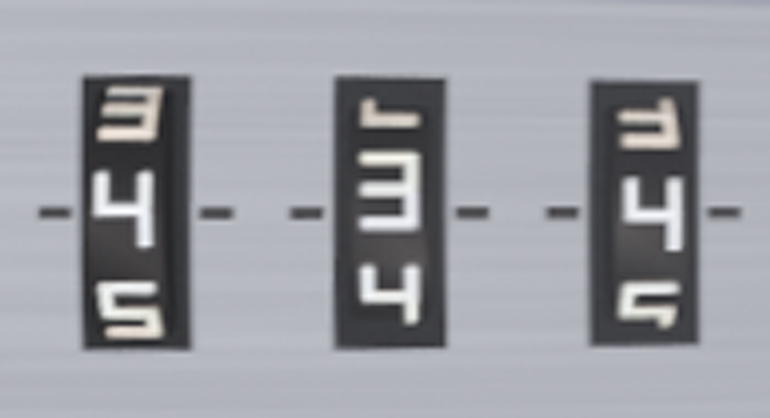

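From the robot's view (picture turned): the left wheel reads 4 at the marks (zoomed y 210 vs 212) and the mid wheel has 3 about 4 mm past the marks. The right wheel reads 4 squarely. So left needs about +0.78 rad, mid about −0.95 rad, and right stays as it is.

Run:
```python
from rig import env
from h import *
z=np.load("/tmp/w1.npz"); w=z["w"]; m=env.camera_model("wrist")
g=w.astype(int).sum(2)
def blob(u0,v0,du,dv,t):
    sub=np.pad((g[v0-dv:v0+dv+1,u0-du:u0+du+1]<t).astype(np.uint8),10)
    sub=cv2.morphologyEx(sub,cv2.MORPH_CLOSE,np.ones((9,9)))
    cc=max(cv2.findContours(sub,0,2)[0],key=cv2.contourArea); x,y,ww,hh=cv2.boundingRect(cc)
    (cu,cv),_,_=cv2.minAreaRect(cc)
    return u0-du-10+cu,v0-dv-10+cv,ww,hh
for v0 in (60,118,177):
    b=blob(312,v0,37,16,260); print(np.round(b,1),onplane(m,b[0],b[1],.085,True).round(4))
print(g[163,400:490:4],g[130:200:4,447])
for u,v in ((427,163),(467,163),(450,156),(450,170)): print(onplane(m,u,v,.109,True).round(4))
```

```text
[311.5  60.   62.   33. ] [0.5573 0.0543 0.085 ]
[311. 118.  61.  33.] [0.5505 0.0092 0.085 ]
[311. 179.  59.  29.] [ 0.5436 -0.0383  0.085 ]
[503 501 535 544 550 538 542 364 305 327 343 333 327 323 323 321 317 551
 549 552 485 487 491] [284 295 302 299 345 343 279 329 328 321 300 317 207 304 542 540 540 543]
[ 0.6308 -0.0331  0.109 ]
[ 0.6629 -0.036   0.109 ]
[ 0.6493 -0.0295  0.109 ]
[ 0.6486 -0.0401  0.109 ]
```

Emit:
servo_tool(
  steps=[
    {"tx": 0.43,"ty": 2.88,"tz": -1,"yaw": 0,"claw": 0},
    {"tx": 0.45,"ty": 2.88,"tz": -2,"yaw": 0,"claw": 0},
    {"tx": 0.45,"ty": 2.88,"tz": -2,"yaw": 0,"claw": 0},
    {"tx": 0,"ty": 0,"tz": -3,"yaw": 0,"claw": 0},
    {"tx": 0,"ty": 0,"tz": -3,"yaw": 0,"claw": 0},
    {"tx": 0,"ty": 0,"tz": -1.4,"yaw": 0,"claw": 0},
    {"tx": 0,"ty": 0,"tz": 0,"yaw": 0,"claw": 0},
    {"tx": 0,"ty": 0,"tz": 0,"yaw": 0,"claw": 0},
    {"tx": 0,"ty": 0,"tz": 0,"yaw": 0,"claw": 0},
  ],
)

```text
time_s: 2.9
position: [0.5559, 0.0126, 0.1275]
tool_rot: [[0.137, 0.991, 0.002], [0.991, -0.137, -0.0], [-0.0, 0.002, -1.0]]
ft_force: [0.3, 0.4, -0.3]
grip_width: 0.0003
gripper_force: 0.0
```

Emit:
servo_tool(
  steps=[
    {"tx": 0,"ty": -0.4,"tz": -0.3,"yaw": 0,"claw": 0},
    {"tx": 0,"ty": 0,"tz": -0.3,"yaw": 0,"claw": 0},
    {"tx": 0,"ty": 0,"tz": -0.1,"yaw": 0,"claw": 0},
    {"tx": 0,"ty": 0,"tz": 0,"yaw": 0,"claw": 0},
    {"tx": 0,"ty": 0,"tz": 0,"yaw": 0,"claw": 0},
  ],
)

```text
time_s: 3.4
position: [0.5555, 0.0083, 0.1194]
tool_rot: [[0.137, 0.991, 0.0], [0.991, -0.137, 0.0], [0.0, 0.0, -1.0]]
ft_force: [-0.6, 0.4, 0.2]
grip_width: -0.0
gripper_force: 0.0
```

Emit:
servo_tool(
  steps=[
    {"tx": 0,"ty": 0,"tz": -0.1,"yaw": 0,"claw": 0},
    {"tx": 0,"ty": 0,"tz": 0,"yaw": 0,"claw": 0},
    {"tx": 0,"ty": 0,"tz": 0,"yaw": 0,"claw": 0},
  ],
)

```text
time_s: 3.7
position: [0.5555, 0.0083, 0.1183]
tool_rot: [[0.137, 0.991, -0.0], [0.991, -0.137, 0.0], [0.0, -0.0, -1.0]]
ft_force: [-0.1, 0.4, 0.4]
grip_width: -0.0003
gripper_force: 0.0
```

Emit:
servo_tool(
  steps=[
    {"tx": 0,"ty": 0,"tz": -0.1,"yaw": 0,"claw": 0},
    {"tx": 0,"ty": 0,"tz": 0,"yaw": 0,"claw": 0},
    {"tx": 0,"ty": 0,"tz": 0,"yaw": 0,"claw": 0},
  ],
)

```text
time_s: 4.0
position: [0.5555, 0.0083, 0.1173]
tool_rot: [[0.137, 0.991, -0.0], [0.991, -0.137, 0.0], [0.0, -0.0, -1.0]]
ft_force: [0.2, -1.2, 0.1]
grip_width: -0.0001
gripper_force: 0.0
```

Emit:
servo_tool(
  steps=[
    {"tx": 0,"ty": 0,"tz": -0.05,"yaw": 0,"claw": 0},
    {"tx": 0,"ty": 0,"tz": 0,"yaw": 0,"claw": 0},
    {"tx": 0,"ty": 0,"tz": 0,"yaw": 0,"claw": 0},
  ],
)

```text
time_s: 4.3
position: [0.5555, 0.0083, 0.1168]
tool_rot: [[0.137, 0.991, -0.0], [0.991, -0.137, -0.0], [-0.0, -0.0, -1.0]]
ft_force: [0.1, -0.8, 0.8]
grip_width: -0.0001
gripper_force: 0.0
```

Emit:
servo_tool(
  steps=[
    {"tx": 0,"ty": 0,"tz": -0.05,"yaw": 0,"claw": 0},
    {"tx": 0,"ty": 0,"tz": 0,"yaw": 0,"claw": 0},
    {"tx": 0,"ty": 0,"tz": 0,"yaw": 0,"claw": 0},
  ],
)

```text
time_s: 4.6
position: [0.5555, 0.0083, 0.1163]
tool_rot: [[0.137, 0.991, -0.0], [0.991, -0.137, -0.0], [-0.0, -0.0, -1.0]]
ft_force: [-0.7, -0.3, 0.0]
grip_width: -0.0004
gripper_force: 0.0
```

Emit:
servo_tool(
  steps=[
    {"tx": 0,"ty": 0,"tz": -0.05,"yaw": 0,"claw": 0},
    {"tx": 0,"ty": 0,"tz": 0,"yaw": 0,"claw": 0},
    {"tx": 0,"ty": 0,"tz": 0,"yaw": 0,"claw": 0},
  ],
)

```text
time_s: 4.9
position: [0.5555, 0.0083, 0.1158]
tool_rot: [[0.137, 0.991, -0.0], [0.991, -0.137, -0.0], [-0.0, -0.0, -1.0]]
ft_force: [-0.2, -1.0, -0.6]
grip_width: 0.0001
gripper_force: 0.0
```

Emit:
servo_tool(
  steps=[
    {"tx": 0,"ty": 0,"tz": -0.03,"yaw": 0,"claw": 0},
    {"tx": 0,"ty": 0,"tz": 0,"yaw": 0,"claw": 0},
    {"tx": 0,"ty": 0,"tz": 0,"yaw": 0,"claw": 0},
  ],
)

```text
time_s: 5.2
position: [0.5554, 0.0083, 0.1155]
tool_rot: [[0.137, 0.991, -0.0], [0.991, -0.137, 0.0], [-0.0, -0.0, -1.0]]
ft_force: [-0.1, 0.2, 0.3]
grip_width: -0.0004
gripper_force: 0.0
```

Emit:
servo_tool(
  steps=[
    {"tx": 0,"ty": 0,"tz": -0.04,"yaw": 0,"claw": 0},
    {"tx": 0,"ty": 0,"tz": 0,"yaw": 0,"claw": 0},
    {"tx": 0,"ty": 0,"tz": 0,"yaw": 0,"claw": 0},
  ],
)

```text
time_s: 5.5
position: [0.5555, 0.0083, 0.1151]
tool_rot: [[0.137, 0.991, 0.0], [0.991, -0.137, -0.0], [-0.0, 0.0, -1.0]]
ft_force: [0.2, -1.3, 0.1]
grip_width: 0.0
gripper_force: 0.0
```

Emit:
servo_tool(
  steps=[
    {"tx": 0,"ty": 0,"tz": -0.04,"yaw": 0,"claw": 0},
    {"tx": 0,"ty": 0,"tz": 0,"yaw": 0,"claw": 0},
    {"tx": 0,"ty": 0,"tz": 0,"yaw": 0,"claw": 0},
  ],
)

```text
time_s: 5.8
position: [0.5555, 0.0083, 0.1147]
tool_rot: [[0.137, 0.991, 0.0], [0.991, -0.137, -0.0], [-0.0, 0.0, -1.0]]
ft_force: [-0.8, -0.0, 0.3]
grip_width: 0.0002
gripper_force: 0.2
```

Emit:
servo_tool(
  steps=[
    {"tx": 0,"ty": 0,"tz": -0.04,"yaw": 0,"claw": 0},
    {"tx": 0,"ty": 0,"tz": 0,"yaw": 0,"claw": 0},
    {"tx": 0,"ty": 0,"tz": 0,"yaw": 0,"claw": 0},
  ],
)

```text
time_s: 6.1
position: [0.5556, 0.0083, 0.1146]
tool_rot: [[0.137, 0.991, 0.0], [0.991, -0.137, -0.0], [-0.0, 0.0, -1.0]]
ft_force: [-1.3, 0.4, 5.5]
grip_width: 0.0
gripper_force: 2.6
```

Emit:
servo_tool(
  steps=[
    {"tx": 0,"ty": 0,"tz": -0.04,"yaw": 0,"claw": 0},
    {"tx": 0,"ty": 0,"tz": 0,"yaw": 0,"claw": 0},
    {"tx": 0,"ty": 0,"tz": 0,"yaw": 0,"claw": 0},
  ],
)

```text
time_s: 6.4
position: [0.5558, 0.0082, 0.1146]
tool_rot: [[0.137, 0.991, 0.001], [0.991, -0.137, -0.0], [-0.0, 0.001, -1.0]]
ft_force: [-0.9, 0.5, 8.1]
grip_width: -0.0
gripper_force: 3.9
```

Emit:
servo_tool(
  steps=[
    {"tx": -0.2,"ty": 0.03,"tz": 0,"yaw": 0,"claw": 0},
    {"tx": -0.2,"ty": 0.03,"tz": 0,"yaw": 0,"claw": 0},
    {"tx": -0.2,"ty": 0.03,"tz": 0,"yaw": 0,"claw": 0},
    {"tx": 0,"ty": 0,"tz": 0,"yaw": 0,"claw": 0},
    {"tx": 0,"ty": 0,"tz": 0,"yaw": 0,"claw": 0},
  ],
)

```text
time_s: 6.9
position: [0.5502, 0.009, 0.1146]
tool_rot: [[0.137, 0.991, 0.002], [0.991, -0.137, -0.0], [-0.0, 0.002, -1.0]]
ft_force: [-0.3, 0.3, 6.6]
grip_width: -0.0001
gripper_force: 3.3
```

Emit:
servo_tool(
  steps=[
    {"tx": -0.2,"ty": 0.03,"tz": 0,"yaw": 0,"claw": 0},
    {"tx": -0.2,"ty": 0.03,"tz": 0,"yaw": 0,"claw": 0},
    {"tx": 0,"ty": 0,"tz": 0,"yaw": 0,"claw": 0},
    {"tx": 0,"ty": 0,"tz": 0,"yaw": 0,"claw": 0},
  ],
)

```text
time_s: 7.3
position: [0.5462, 0.0096, 0.1146]
tool_rot: [[0.137, 0.991, 0.002], [0.991, -0.137, -0.0], [-0.0, 0.002, -1.0]]
ft_force: [-0.5, -0.5, 5.8]
grip_width: 0.0001
gripper_force: 3.1
```

Emit:
servo_tool(
  steps=[
    {"tx": -0.2,"ty": 0.03,"tz": 0,"yaw": 0,"claw": 0},
    {"tx": 0,"ty": 0,"tz": 0,"yaw": 0,"claw": 0},
    {"tx": 0,"ty": 0,"tz": 1,"yaw": 0,"claw": 0},
    {"tx": 0,"ty": -2,"tz": 2.2,"yaw": 0,"claw": 0},
    {"tx": 0,"ty": -4,"tz": 1,"yaw": 0,"claw": 0},
    {"tx": 0,"ty": 0,"tz": 0,"yaw": 0,"claw": 0},
    {"tx": 0,"ty": 0,"tz": 0,"yaw": 0,"claw": 0},
  ],
)

```text
time_s: 8.0
position: [0.5433, -0.0504, 0.1561]
tool_rot: [[0.139, 0.99, -0.0], [0.99, -0.139, 0.0], [0.0, -0.0, -1.0]]
ft_force: [-0.4, 0.0, 0.2]
grip_width: 0.0002
gripper_force: 0.0
```

```bash
cat > look.py <<'E'
import sys
from rig import env
from h import *
s=env.observe(); print(s["time_s"],s["position"])
m=env.camera_model("wrist"); w,d=env.get_image("wrist")
# rectified view of the lid plane: 0.25 mm/px, up = case +x
th=np.radians(-8.4); ex=np.array([np.cos(th),np.sin(th),0]); ey=np.array([-np.sin(th),np.cos(th),0])
C=np.array([.5505,.0092,.085])
R,Cc=np.meshgrid(np.arange(240),np.arange(560),indexing='ij')
mx=np.zeros(R.shape,np.float32); my=mx.copy()
for i in range(240):
    for j in range(560):
        mx[i,j],my[i,j]=project(m,C+ex*(120-i)*.00025+ey*(280-j)*.00025)
o=cv2.remap(w,mx,my,cv2.INTER_CUBIC)
cv2.line(o,(0,120),(8,120),(255,0,0),1)
cv2.imwrite(sys.argv[1],o[:,:,::-1]); print([project(m,C+ey*y*.045) for y in(1,0,-1)], m["T"][:3,3])
E
python3 look.py pics/r1.png
```

```text
8.0 [ 0.54332169 -0.05035473  0.15610289]
[(np.float64(313.86206625738384), np.float64(80.81840818884314)), (np.float64(313.2926030961467), np.float64(165.75958671553218)), (np.float64(312.850658784414), np.float64(246.1257688514881))] [0.55528411 0.03358161 0.28100059]
```

View pics/r1.png

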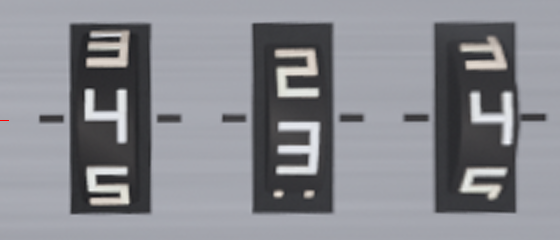

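Now 2 and 3 on the mid wheel straddle the mark (3 at y 147, 2 at y 72, mark 118), so the angle is about 2.07 rad and another ~12.5 mm of stroke is needed. Left (4) and right (4) are unchanged at y≈118.

Emit:
servo_tool(
  steps=[
    {"tx": 0.68,"ty": 2.9,"tz": 0,"yaw": 0,"claw": 0},
    {"tx": 0.68,"ty": 2.97,"tz": 0,"yaw": 0,"claw": 0},
    {"tx": 0,"ty": 0,"tz": -1.5,"yaw": 0,"claw": 0},
    {"tx": 0,"ty": 0,"tz": -1.5,"yaw": 0,"claw": 0},
    {"tx": 0,"ty": 0,"tz": -0.9,"yaw": 0,"claw": 0},
    {"tx": 0,"ty": 0,"tz": 0,"yaw": 0,"claw": 0},
    {"tx": 0,"ty": 0,"tz": 0,"yaw": 0,"claw": 0},
  ],
)

```text
time_s: 8.75
position: [0.5571, 0.009, 0.1171]
tool_rot: [[0.137, 0.991, -0.0], [0.991, -0.137, 0.0], [0.0, -0.0, -1.0]]
ft_force: [-1.6, -1.1, -0.6]
grip_width: 0.0003
gripper_force: 0.0
```

Emit:
servo_tool(
  steps=[
    {"tx": 0,"ty": 0,"tz": -0.2,"yaw": 0,"claw": 0},
    {"tx": 0,"ty": 0,"tz": -0.08,"yaw": 0,"claw": 0},
    {"tx": 0,"ty": 0,"tz": -0.04,"yaw": 0,"claw": 0},
    {"tx": 0,"ty": 0,"tz": 0,"yaw": 0,"claw": 0},
    {"tx": 0,"ty": 0,"tz": 0,"yaw": 0,"claw": 0},
  ],
)

```text
time_s: 9.25
position: [0.5573, 0.0087, 0.1146]
tool_rot: [[0.138, 0.99, 0.001], [0.99, -0.138, -0.0], [-0.0, 0.001, -1.0]]
ft_force: [-0.8, 0.1, 4.8]
grip_width: -0.0001
gripper_force: 2.6
```

Emit:
servo_tool(
  steps=[
    {"tx": 0,"ty": 0,"tz": -0.04,"yaw": 0,"claw": 0},
    {"tx": -0.2,"ty": 0.03,"tz": 0,"yaw": 0,"claw": 0},
    {"tx": -0.2,"ty": 0.03,"tz": 0,"yaw": 0,"claw": 0},
    {"tx": -0.2,"ty": 0.03,"tz": 0,"yaw": 0,"claw": 0},
    {"tx": -0.2,"ty": 0.03,"tz": 0,"yaw": 0,"claw": 0},
    {"tx": -0.2,"ty": 0.03,"tz": 0,"yaw": 0,"claw": 0},
    {"tx": -0.2,"ty": 0.03,"tz": 0,"yaw": 0,"claw": 0},
    {"tx": -0.05,"ty": 0,"tz": 0,"yaw": 0,"claw": 0},
    {"tx": 0,"ty": 0,"tz": 0,"yaw": 0,"claw": 0},
  ],
)

```text
time_s: 10.15
position: [0.5455, 0.0104, 0.1145]
tool_rot: [[0.138, 0.99, 0.004], [0.99, -0.138, -0.001], [-0.0, 0.004, -1.0]]
ft_force: [1.1, 0.8, 5.5]
grip_width: 0.0
gripper_force: 3.0
```

Emit:
servo_tool(
  steps=[
    {"tx": 0,"ty": 0,"tz": 1,"yaw": 0,"claw": 0},
    {"tx": 0.3,"ty": 2.2,"tz": 0.5,"yaw": 0,"claw": 0},
    {"tx": 0.4,"ty": 2.25,"tz": 0,"yaw": 0,"claw": 0},
    {"tx": 0,"ty": 0,"tz": -0.7,"yaw": 0,"claw": 0},
    {"tx": 0,"ty": 0,"tz": -0.25,"yaw": 0,"claw": 0},
    {"tx": 0,"ty": 0,"tz": 0,"yaw": 0,"claw": 0},
    {"tx": 0,"ty": 0,"tz": 0,"yaw": 0,"claw": 0},
  ],
)

```text
time_s: 10.85
position: [0.5515, 0.0544, 0.1188]
tool_rot: [[0.138, 0.99, -0.0], [0.99, -0.138, -0.0], [-0.0, -0.0, -1.0]]
ft_force: [-0.1, -0.2, -0.7]
grip_width: 0.0001
gripper_force: 0.0
```

Emit:
servo_tool(
  steps=[
    {"tx": 0,"ty": 0,"tz": -0.05,"yaw": 0,"claw": 0},
    {"tx": 0,"ty": 0,"tz": 0,"yaw": 0,"claw": 0},
    {"tx": 0,"ty": 0,"tz": 0,"yaw": 0,"claw": 0},
  ],
)

```text
time_s: 11.15
position: [0.5516, 0.0548, 0.1184]
tool_rot: [[0.138, 0.99, 0.0], [0.99, -0.138, -0.0], [-0.0, 0.0, -1.0]]
ft_force: [0.1, 0.5, 0.3]
grip_width: -0.0004
gripper_force: 0.2
```

Emit:
servo_tool(
  steps=[
    {"tx": 0,"ty": 0,"tz": -0.04,"yaw": 0,"claw": 0},
    {"tx": 0,"ty": 0,"tz": 0,"yaw": 0,"claw": 0},
    {"tx": 0,"ty": 0,"tz": 0,"yaw": 0,"claw": 0},
  ],
)

```text
time_s: 11.45
position: [0.5517, 0.0549, 0.1182]
tool_rot: [[0.137, 0.991, 0.0], [0.991, -0.137, -0.0], [-0.0, 0.0, -1.0]]
ft_force: [-1.6, -0.7, 4.8]
grip_width: -0.0002
gripper_force: 2.2
```

Emit:
servo_tool(
  steps=[
    {"tx": 0,"ty": 0,"tz": -0.04,"yaw": 0,"claw": 0},
    {"tx": 0,"ty": 0,"tz": 0,"yaw": 0,"claw": 0},
    {"tx": 0,"ty": 0,"tz": 0,"yaw": 0,"claw": 0},
  ],
)

```text
time_s: 11.75
position: [0.5518, 0.055, 0.1181]
tool_rot: [[0.137, 0.991, 0.001], [0.991, -0.137, -0.0], [-0.0, 0.001, -1.0]]
ft_force: [-2.2, -1.6, 7.4]
grip_width: -0.0001
gripper_force: 3.7
```

Emit:
servo_tool(
  steps=[
    {"tx": 0.2,"ty": -0.03,"tz": 0,"yaw": 0,"claw": 0},
    {"tx": 0.2,"ty": -0.03,"tz": 0,"yaw": 0,"claw": 0},
    {"tx": 0.2,"ty": -0.03,"tz": 0,"yaw": 0,"claw": 0},
    {"tx": 0.2,"ty": -0.03,"tz": 0,"yaw": 0,"claw": 0},
    {"tx": 0.2,"ty": -0.03,"tz": 0,"yaw": 0,"claw": 0},
    {"tx": 0,"ty": 0,"tz": 0,"yaw": 0,"claw": 0},
  ],
)

```text
time_s: 12.35
position: [0.5621, 0.0534, 0.1182]
tool_rot: [[0.137, 0.991, 0.001], [0.991, -0.137, -0.0], [-0.0, 0.001, -1.0]]
ft_force: [-1.2, -1.2, 7.8]
grip_width: -0.0004
gripper_force: 3.7
```

Lift, return by 10 mm, press again and stroke 8 mm more, then look.

Emit:
servo_tool(
  steps=[
    {"tx": 0,"ty": 0,"tz": 0.6,"yaw": 0,"claw": 0},
    {"tx": -0.5,"ty": 0.08,"tz": 0,"yaw": 0,"claw": 0},
    {"tx": -0.5,"ty": 0.07,"tz": 0,"yaw": 0,"claw": 0},
    {"tx": 0,"ty": 0,"tz": -0.3,"yaw": 0,"claw": 0},
    {"tx": 0,"ty": 0,"tz": -0.2,"yaw": 0,"claw": 0},
    {"tx": 0,"ty": 0,"tz": -0.08,"yaw": 0,"claw": 0},
    {"tx": 0,"ty": 0,"tz": 0,"yaw": 0,"claw": 0},
    {"tx": 0,"ty": 0,"tz": 0,"yaw": 0,"claw": 0},
  ],
)

```text
time_s: 13.15
position: [0.5518, 0.0551, 0.1182]
tool_rot: [[0.137, 0.991, 0.001], [0.991, -0.137, -0.0], [0.0, 0.001, -1.0]]
ft_force: [-1.7, -0.3, 5.5]
grip_width: 0.0002
gripper_force: 3.0
```

Emit:
servo_tool(
  steps=[
    {"tx": 0.2,"ty": -0.03,"tz": -0.02,"yaw": 0,"claw": 0},
    {"tx": 0.2,"ty": -0.03,"tz": 0,"yaw": 0,"claw": 0},
    {"tx": 0.2,"ty": -0.03,"tz": 0,"yaw": 0,"claw": 0},
    {"tx": 0.2,"ty": -0.03,"tz": 0,"yaw": 0,"claw": 0},
    {"tx": 0,"ty": 0,"tz": 0,"yaw": 0,"claw": 0},
  ],
)

```text
time_s: 13.65
position: [0.5602, 0.0539, 0.1182]
tool_rot: [[0.137, 0.991, 0.002], [0.991, -0.137, -0.0], [0.0, 0.002, -1.0]]
ft_force: [-0.5, -0.0, 7.8]
grip_width: -0.0001
gripper_force: 3.6
```

Emit:
servo_tool(
  steps=[
    {"tx": 0,"ty": 0,"tz": 1,"yaw": 0,"claw": 0},
    {"tx": 0,"ty": -2,"tz": 1,"yaw": 0,"claw": 0},
    {"tx": -0.4,"ty": -4,"tz": 1.2,"yaw": 0,"claw": 0},
    {"tx": -0.9,"ty": -4.3,"tz": 1,"yaw": 0,"claw": 0},
    {"tx": 0,"ty": 0,"tz": 0,"yaw": 0,"claw": 0},
    {"tx": 0,"ty": 0,"tz": 0,"yaw": 0,"claw": 0},
  ],
)

```text
time_s: 14.25
position: [0.5465, -0.0498, 0.1599]
tool_rot: [[0.139, 0.99, 0.0], [0.99, -0.139, 0.0], [0.0, 0.0, -1.0]]
ft_force: [0.0, 0.5, 0.1]
grip_width: 0.0001
gripper_force: 0.0
```

```bash
python3 look.py pics/r2.png
```

```text
14.25 [ 0.54651321 -0.04979862  0.15986031]
[(np.float64(307.8873094618627), np.float64(83.38868118824001)), (np.float64(307.51928240941373), np.float64(166.73217514025652)), (np.float64(307.4354260839684), np.float64(245.57407167008537))] [0.5584551  0.03415037 0.28474002]
```

View pics/r2.png

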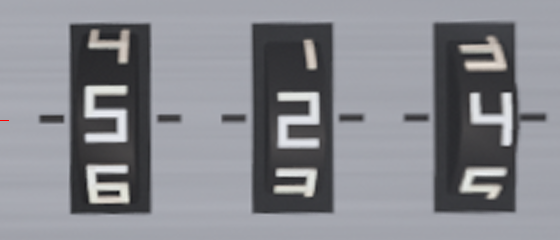

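The wheels now read 5 (y≈114), 2 (y≈120) and 4 (y≈118) with marks at 118, all within about 0.05 rad. Next is the catch, so I check the tab and carton positions in the earlier wrist view.

Run:
```python
from rig import env
from h import *
m=env.camera_model("wrist"); w,_=env.get_image("wrist")
th=np.radians(-8.4); ex=np.array([np.cos(th),np.sin(th),0]); ey=np.array([-np.sin(th),np.cos(th),0])
C=np.array([.5505,.0092,.109]); 
R=[];
mx=np.zeros((240,560),np.float32); my=mx.copy()
for i in range(240):
    for j in range(560): mx[i,j],my[i,j]=project(m,C+ex*(.105+(120-i)*.0004)+ey*(280-j)*.0004)
o=cv2.remap(w,mx,my,cv2.INTER_CUBIC); cv2.imwrite("pics/tab.png",o[:,:,::-1])
print(C+ex*.105)
```

```text
[ 0.65437359 -0.00613872  0.109     ]
```

View pics/tab.png

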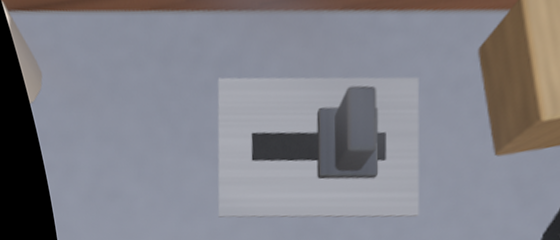

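The tab's top lies at (347–376, 87–150) px in the view rectified at tab height, i.e. centred about 33 mm to −y of the mid wheel line. The carton's near face is at about 480 px (−80 mm), so a 22 mm fingertip fits at −55 mm.

Emit:
servo_tool(
  steps=[
    {"tx": 3,"ty": -0.4,"tz": 0.5,"yaw": 0,"claw": 0},
    {"tx": 3,"ty": -0.3,"tz": 0,"yaw": 0,"claw": 0},
    {"tx": 3,"ty": -0.3,"tz": 0,"yaw": 0,"claw": 0},
    {"tx": 0.5,"ty": 0,"tz": 0,"yaw": 0,"claw": 0},
    {"tx": 0,"ty": 0,"tz": 0,"yaw": 0,"claw": 0},
    {"tx": 0,"ty": 0,"tz": 0,"yaw": 0,"claw": 0},
    {"tx": 0,"ty": 0,"tz": 0,"yaw": 0,"claw": 0},
  ],
)

```text
time_s: 15.05
position: [0.6408, -0.0586, 0.1647]
tool_rot: [[0.137, 0.991, -0.0], [0.991, -0.137, 0.0], [0.0, -0.0, -1.0]]
ft_force: [-0.4, -0.1, -0.3]
grip_width: -0.0001
gripper_force: 0.0
```

Emit:
servo_tool(
  steps=[
    {"tx": 0,"ty": -0.15,"tz": -1.5,"yaw": 0,"claw": 0},
    {"tx": 0,"ty": 0,"tz": -1.5,"yaw": 0,"claw": 0},
    {"tx": 0,"ty": 0,"tz": -1,"yaw": 0,"claw": 0},
    {"tx": 0,"ty": 0,"tz": -0.5,"yaw": 0,"claw": 0},
    {"tx": 0,"ty": 0,"tz": 0,"yaw": 0,"claw": 0},
    {"tx": 0,"ty": 0,"tz": 0,"yaw": 0,"claw": 0},
  ],
)

```text
time_s: 15.65
position: [0.6418, -0.0607, 0.1201]
tool_rot: [[0.137, 0.991, 0.001], [0.991, -0.137, -0.0], [-0.0, 0.001, -1.0]]
ft_force: [-0.2, -0.3, -0.6]
grip_width: -0.0003
gripper_force: 0.0
```

Emit:
servo_tool(
  steps=[
    {"tx": 0.04,"ty": 0.25,"tz": 0,"yaw": 0,"claw": 0},
    {"tx": 0.04,"ty": 0.25,"tz": 0,"yaw": 0,"claw": 0},
    {"tx": 0.02,"ty": 0.15,"tz": 0,"yaw": 0,"claw": 0},
    {"tx": 0,"ty": 0,"tz": 0,"yaw": 0,"claw": 0},
  ],
)

```text
time_s: 16.05
position: [0.6427, -0.0541, 0.1198]
tool_rot: [[0.137, 0.991, 0.001], [0.991, -0.137, -0.0], [-0.0, 0.001, -1.0]]
ft_force: [0.5, -0.7, -0.5]
grip_width: 0.0003
gripper_force: 0.4
```

Emit:
servo_tool(
  steps=[
    {"tx": 0.02,"ty": 0.15,"tz": 0,"yaw": 0,"claw": 0},
    {"tx": 0.02,"ty": 0.15,"tz": 0,"yaw": 0,"claw": 0},
    {"tx": 0.02,"ty": 0.15,"tz": 0,"yaw": 0,"claw": 0},
    {"tx": 0.02,"ty": 0.15,"tz": 0,"yaw": 0,"claw": 0},
  ],
)

```text
time_s: 16.45
position: [0.6435, -0.0482, 0.1197]
tool_rot: [[0.137, 0.991, 0.001], [0.991, -0.137, -0.0], [-0.0, 0.001, -1.0]]
ft_force: [0.5, -3.2, 2.0]
grip_width: -0.0
gripper_force: 1.5
```

Emit:
servo_tool(
  steps=[
    {"tx": 0.02,"ty": 0.15,"tz": 0,"yaw": 0,"claw": 0},
    {"tx": 0.02,"ty": 0.15,"tz": 0,"yaw": 0,"claw": 0},
    {"tx": 0,"ty": 0,"tz": 0,"yaw": 0,"claw": 0},
  ],
)

```text
time_s: 16.75
position: [0.6439, -0.0448, 0.1195]
tool_rot: [[0.137, 0.991, 0.0], [0.991, -0.137, 0.0], [0.0, 0.0, -1.0]]
ft_force: [1.0, -2.2, 0.4]
grip_width: -0.0002
gripper_force: 0.9
```

Emit:
servo_tool(
  steps=[
    {"tx": 0.02,"ty": 0.15,"tz": 0,"yaw": 0,"claw": 0},
    {"tx": 0.02,"ty": 0.15,"tz": 0,"yaw": 0,"claw": 0},
    {"tx": 0.02,"ty": 0.15,"tz": 0,"yaw": 0,"claw": 0},
    {"tx": 0.02,"ty": 0.15,"tz": 0,"yaw": 0,"claw": 0},
    {"tx": 0.02,"ty": 0.15,"tz": 0,"yaw": 0,"claw": 0},
    {"tx": 0.02,"ty": 0.15,"tz": 0,"yaw": 0,"claw": 0},
    {"tx": 0,"ty": 0,"tz": 0,"yaw": 0,"claw": 0},
  ],
)

```text
time_s: 17.45
position: [0.645, -0.0358, 0.1195]
tool_rot: [[0.137, 0.991, -0.0], [0.991, -0.137, 0.0], [0.0, -0.0, -1.0]]
ft_force: [1.0, -2.2, 1.3]
grip_width: -0.0001
gripper_force: 0.9
```

Emit:
servo_tool(
  steps=[
    {"tx": 0.01,"ty": 0.1,"tz": 0,"yaw": 0,"claw": 0},
    {"tx": 0.01,"ty": 0.1,"tz": 0,"yaw": 0,"claw": 0},
    {"tx": 0.01,"ty": 0.1,"tz": 0,"yaw": 0,"claw": 0},
    {"tx": 0,"ty": 0,"tz": 0,"yaw": 0,"claw": 0},
  ],
)

```text
time_s: 17.85
position: [0.6453, -0.033, 0.1195]
tool_rot: [[0.137, 0.991, -0.0], [0.991, -0.137, 0.0], [0.0, -0.0, -1.0]]
ft_force: [1.8, -2.1, -0.0]
grip_width: -0.0001
gripper_force: 1.1
```

Emit:
servo_tool(
  steps=[
    {"tx": 0.01,"ty": 0.1,"tz": 0,"yaw": 0,"claw": 0},
    {"tx": 0,"ty": 0,"tz": 0,"yaw": 0,"claw": 0},
  ],
)

```text
time_s: 18.05
position: [0.6454, -0.032, 0.1195]
tool_rot: [[0.137, 0.991, -0.0], [0.991, -0.137, 0.0], [0.0, -0.0, -1.0]]
ft_force: [1.6, -2.6, -0.1]
grip_width: 0.0005
gripper_force: 1.2
```

Emit:
servo_tool(
  steps=[
    {"tx": 0.01,"ty": 0.1,"tz": 0,"yaw": 0,"claw": 0},
    {"tx": 0.01,"ty": 0.1,"tz": 0,"yaw": 0,"claw": 0},
    {"tx": 0,"ty": 0,"tz": 0,"yaw": 0,"claw": 0},
  ],
)

```text
time_s: 18.35
position: [0.6455, -0.0307, 0.1195]
tool_rot: [[0.138, 0.99, -0.0], [0.99, -0.138, -0.001], [-0.001, 0.0, -1.0]]
ft_force: [1.5, -5.4, -0.2]
grip_width: 0.0002
gripper_force: 2.9
```

Emit:
servo_tool(
  steps=[
    {"tx": 0.01,"ty": 0.1,"tz": 0,"yaw": 0,"claw": 0},
    {"tx": 0,"ty": 0,"tz": 0,"yaw": 0,"claw": 0},
  ],
)

```text
time_s: 18.55
position: [0.6456, -0.0306, 0.1196]
tool_rot: [[0.138, 0.99, -0.0], [0.99, -0.138, -0.003], [-0.003, 0.0, -1.0]]
ft_force: [0.8, -9.9, 0.1]
grip_width: 0.0004
gripper_force: 4.9
```

The end stop is felt. Back off, lift and check.

Emit:
servo_tool(
  steps=[
    {"tx": 0,"ty": -0.4,"tz": 0,"yaw": 0,"claw": 0},
    {"tx": -0.1,"ty": -0.6,"tz": 0.1,"yaw": 0,"claw": 0},
    {"tx": 0,"ty": 0,"tz": 2,"yaw": 0,"claw": 0},
    {"tx": 0,"ty": 0,"tz": 3,"yaw": 0,"claw": 0},
    {"tx": -3,"ty": -1,"tz": 4,"yaw": 0,"claw": 0},
    {"tx": -3,"ty": -3,"tz": 3,"yaw": 0,"claw": 0},
    {"tx": -3,"ty": -1,"tz": 1,"yaw": 0,"claw": 0},
    {"tx": 0,"ty": 0,"tz": 0,"yaw": 0,"claw": 0},
    {"tx": 0,"ty": 0,"tz": 0,"yaw": 0,"claw": 0},
  ],
)

```text
time_s: 19.45
position: [0.5561, -0.0877, 0.2489]
tool_rot: [[0.138, 0.99, 0.0], [0.99, -0.138, 0.001], [0.001, 0.0, -1.0]]
ft_force: [0.5, 0.5, -0.5]
grip_width: 0.0002
gripper_force: 0.0
```

Run:
```python
from rig import env
import cv2
print(env.observe()["position"],env.observe()["ft_force"])
w,_=env.get_image("wrist"); cv2.imwrite("pics/end.png",cv2.resize(w[0:300,200:600],None,fx=2,fy=2)[:,:,::-1])
```

```text
[ 0.55611324 -0.08772589  0.24889213] [ 0.45107447  0.46091827 -0.50217921]
```

View pics/end.png

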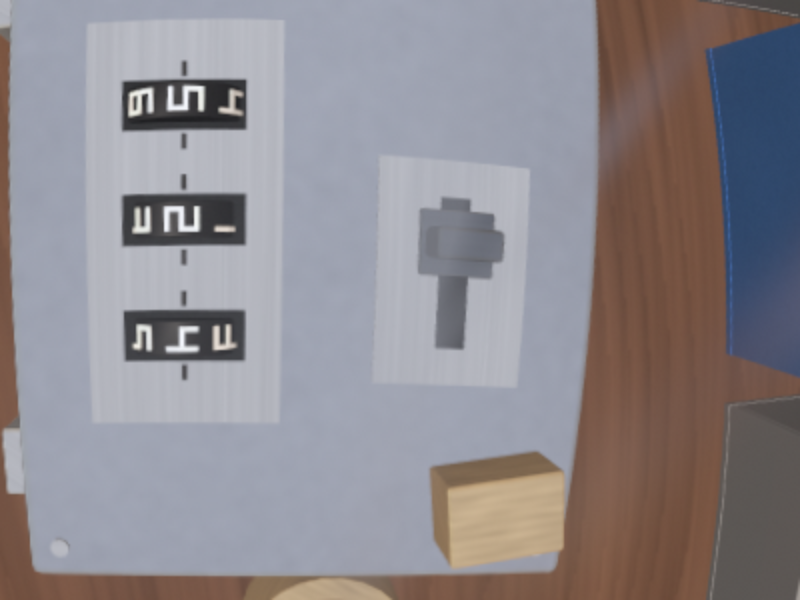

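The wheels at x≈184 px read 5, 2 and 4 at the marks. The catch tab, at (462,242), is at the left end of its slot, and the carton is where it was.

```bash
python3 -c "
from rig import env
print(env.close_job())"
```

```text
the job is handed in; nothing more can be done
None
```

The wheels read 5, 2, 4, the catch is slid to its left end stop, the arm is clear of the box, and the job is handed in; no verdict came back.

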